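# Put the cologne bottles back on their own coasters

## Robot

A 7-joint arm with a two-finger parallel gripper is mounted at the origin on the work surface. World frame = base frame: x ahead of the robot, y to its left, z up, the work surface at z = 0. Lengths are in m, angles in rad, forces in N, time in s.
With the tool pointing down it reaches from about 0.425 to 0.8 m from the base axis. Payload 8.3 kg.
Tool frame: the origin (TCP) lies at the very end of the fingers, on their centre line; the grasp point (between the pads) lies 19 mm behind it; z points along the fingers, y is the line along which they close (so a half turn about z gives the same grasp; the last joint's range is limited). The gripper opens to 85 mm and grips with 20 to 120 N. Pads are 22 mm wide; open, the fingers measure 114 mm over their backs; the gripper's body (76 mm by 85 mm) begins 54 mm behind the grasp point. The pads swing forward as they close: fully open they stand 13 mm farther back than shut.
Start: joints at [-1.251, 0.383, 0.016, 1.37, -0.006, 1.388, -0.046], TCP at [0.233, 0.58, 0.231] pointing down, gripper open.
Joint ranges: [-2.95, 2.95], [-0.25, 2.06], [-1.52, 1.56], [0.18, 2.33], [-1.44, 4.58], [0.02, 2.06], [-3.01, 3.01]. Speed limits (rad/s): [2.39, 2.39, 3.01, 3.01, 3.14, 3.14, 3.14].

## Interface

Orientations are given as [roll, pitch, yaw] about the fixed x, y, z axes, in that order (R = Rz(yaw) Ry(pitch) Rx(roll)).
In Python, from workcell import observe, snapshot, job_done gives the robot as it stands.
- The arm moves only by the tool jog_arm, never from a script. Its argument "commands" is a list of rows, each a list of 7 numbers: the closure, from 0 (fully open) to 1 (shut), then the shift along the tool's x, y, z in cm, then the turn, a rotation vector about the tool's x, y, z in rad. A call has 1 to 20 rows; each row is the pose to reach, as a shift and turn from the pose commanded when the call began, along the tool's axes at that moment; what a row does not reach only later rows make up. A row lasts 1/10 s, in which the tool goes at most 50 mm and 8.59 degrees, less where a joint would pass 70% of its speed; a pose out of reach is approached as far as the arm can. A call with a gripper value outside its range is refused whole. The fingers move at their own pace and stop on an object; "grip_force" is the grip in N (left out, the last holds). Time passes only in rows, so rows that repeat a pose let the fingers close. It gives the time, the measured TCP pose, the force, the opening and the grip force at its end, in the units of the state.
- observe(): the state, without advancing time (a new reading comes with each control period).
- snapshot(name): name is "scene" or "top" or "wrist"; returns a dict with "img" (400x640x3 uint8, red, green, blue), "fx", "fy", "cx", "cy" (pixels), "R" (3x3) and "t" (3): a world point X has camera coordinates R X + t. Camera axes: x right, y down, z forward; pixel columns grow to the right and rows downward; lengths in m; the calibration is good to about 2 mm. A picture is of the moment at which its call begins. There is no depth.
- job_done(): hands the job in; it is judged then, once.
The state is a dict: "clock": time; "joint_pos": joint angles; "joint_vel": joint speeds; "joint_torque": joint torques, N m; "tool_pos": TCP position; "tool_rot": TCP orientation; "force": force on the tool from outside, world axes, zero at the start; "ft_torque": the same for the moment, N m; "finger_gap": finger opening in m; "grip_force": force on a finger pad.
Only numpy, scipy, OpenCV 4.12 (cv2) and the standard library are available. Lean on these libraries where they do the work, as an engineer would, in place of code of your own. Each camera call takes 0.05 s, during which the arm holds its last target. There are 200 camera calls.

## Task

The four cologne bottles on the bamboo tray have been mixed up: put each one upright in the middle of the coaster that matches its own shape and size (broad round bottle on the large round coaster, slender round one on the small round coaster, square on square, oblong on oblong), parking a bottle for the time being on the tray's bare place or wherever else there is room. They are glass, so set each one down gently, without dropping it or tipping any bottle over, and leave the balm tin where it stands.

Things in the scene. Friction and masses are not known exactly. Their poses are not given: they have to be found in the camera images.
- wide_center (a point): broad squat round bottle of frosted glass: body 60 mm across and 50 mm high, narrowing to a round dark wooden cap 32 mm across; loose, 0.1 to 0.35 kg, 72 mm tall over all with straight sides over its body. This point is on its upright axis, half-way up (36 mm above its underside); z axis up. At the start it stands on a coaster that is not its own.
- slim_center (a point): slender round bottle of frosted glass: body 34 mm across and 66 mm high, round steel cap 24 mm across; loose, 0.1 to 0.35 kg, 92 mm tall over all with straight sides over its body. This point is on its upright axis, half-way up (46 mm above its underside); z axis up. At the start it stands on a coaster that is not its own.
- square_center (a point): square bottle of cobalt glass: body 44 x 44 mm (sides along its x and y axes) and 60 mm high, square black cap 24 mm wide; loose, 0.1 to 0.35 kg, 84 mm tall over all with straight sides over its body. This point is on its upright axis, half-way up (42 mm above its underside); z axis up. At the start it stands on a coaster that is not its own.
- oblong_center (a point): flat oblong bottle of clear glass: body 30 mm (its x axis) by 58 mm (its y axis) and 62 mm high, oblong black cap 20 x 28 mm; loose, 0.1 to 0.35 kg, 88 mm tall over all with straight sides over its body. This point is on its upright axis, half-way up (44 mm above its underside); z axis up. At the start it stands on a coaster that is not its own.
- coaster_large_top (a point): large round slate coaster, 100 mm across, 6 mm thick, fixed to the floor of the bamboo tray. This point is the middle of its top face; z axis up. A bottle stands on it at the start.
- coaster_small_top (a point): small round slate coaster, 76 mm across, 6 mm thick, fixed to the floor of the bamboo tray. This point is the middle of its top face; z axis up. A bottle stands on it at the start.
- coaster_square_top (a point): square slate coaster, 84 x 84 mm, 6 mm thick, fixed to the floor of the bamboo tray. This point is the middle of its top face; z axis up. A bottle stands on it at the start.
- coaster_oblong_top (a point): oblong slate coaster, 70 mm (its x axis) by 100 mm (its y axis), 6 mm thick, fixed to the floor of the bamboo tray. This point is the middle of its top face; z axis up. A bottle stands on it at the start.
- spare: the one bare place of the tray: a flat X of dark-wood inlay, strokes 60 mm long, in the bamboo floor, where a bottle can be parked. The origin is the middle of the X, level with the tray floor. The tray is fixed, 300 x 410 mm with an 18 mm high lip, and has six places in two rows of three, 130 to 140 mm apart: four coasters, this bare one and the tin's.
- tin_center (a point): low round aluminium balm tin, 62 mm across and 32 mm high, loose, standing on the tray floor among the bottles; this point is at its centre, 16 mm above its underside. It is to stay where it is.
There are look-alikes about, which are no part of the job. What is shaped like the part that bears square_center but green or yellow is not meant.

How it is judged:
At the end, for the whole second after the job is handed in: Each bottle stands upright (within 0.1 rad) on the coaster of its own shape and size, its axis within 15 mm of the coaster's middle, its underside on the coaster's top (within 4 mm), released and at rest; the tin is within 15 mm of where it was (horizontal distance between wide_center and coaster_large_top below 0.015 m and z of wide_center in the frame of coaster_large_top between 0.032 and 0.04 m and angle between each of wide_center, slim_center, square_center, oblong_center's own z axis and vertical below 0.1 rad and linear speed of each of wide, slim, square, oblong below 0.02 m/s and angular speed of each of wide, slim, square, oblong below 0.2 rad/s and horizontal distance between slim_center and coaster_small_top below 0.015 m and z of slim_center in the frame of coaster_small_top between 0.042 and 0.05 m and horizontal distance between square_center and coaster_square_top below 0.015 m and z of square_center in the frame of coaster_square_top between 0.038 and 0.046 m and horizontal distance between oblong_center and coaster_oblong_top below 0.015 m and z of oblong_center in the frame of coaster_oblong_top between 0.04 and 0.048 m and distance of tin_center from where it was at the start of the episode below 0.015 m); the robot touches nothing.
It fails at once if a bottle is tipped over (leans more than 0.6 rad) (angle between any of wide_center, slim_center, square_center, oblong_center's own z axis and vertical above 0.6 rad).
It fails at once if a bottle is dropped (falls free of the fingers faster than 0.7 m/s, a drop of about 25 mm) ((linear speed of wide above 0.7 m/s and contact force between the fingers and wide below 0.05 N) or (linear speed of slim above 0.7 m/s and contact force between the fingers and slim below 0.05 N) or (linear speed of square above 0.7 m/s and contact force between the fingers and square below 0.05 N) or (linear speed of oblong above 0.7 m/s and contact force between the fingers and oblong below 0.05 N)).
It fails at once if the balm tin is pushed more than 15 mm from its place (distance of tin_center from where it was at the start of the episode above 0.015 m).
It also fails if it takes over 138 s, if anything falls off the work surface, if the arm or the gripper's body presses on something with over 40 N, if the wrist force passes 120 N, or if a joint passes its speed limit or range.

## Working session

There is one attempt and no reset: what is moved stays moved. The work goes in short steps, Python scripts to look and compute and a tool call to move; the robot and the scene stay as the last step left them, time stands still between calls to the robot, and variables do not carry over. Pictures are saved under pics/ and viewed, at most 14 in all, crops included, and the job is handed in when it is done.

Besides the shell and the picture viewer there is one more tool, called after "Call:" by a JSON object that holds its "api" and its "payload", one argument or row to a line. jog_arm: Moves the arm, as the interface text tells. Its arguments: {"type":"object","properties":{"commands":{"type":"array"},"grip_force":{"type":"number"}},"required":["commands"]}

```bash
mkdir -p pics; ls
python3 - <<'E'
from workcell import observe,snapshot
import cv2,json,numpy as np
o=observe(); print({k:np.round(v,3).tolist() for k,v in o.items()})
for n in("top","scene"):
    s=snapshot(n); cv2.imwrite(f"pics/{n}0.png",s["img"][:,:,::-1]); print(n,s["fx"],s["fy"],s["cx"],s["cy"],np.round(s["R"],4).tolist(),np.round(s["t"],4).tolist())
E
```

```text
pics
{'clock': 0.0, 'joint_pos': [-1.251, 0.384, 0.016, 1.371, -0.006, 1.388, -0.047], 'joint_vel': [-0.001, -0.001, -0.0, 0.0, -0.001, 0.0, -0.001], 'joint_torque': [-0.0, -62.759, 0.844, -37.184, 0.016, 0.014, -0.0], 'tool_pos': [0.233, 0.579, 0.23], 'tool_rot': [-3.14, 0.0, 2.759], 'force': [0.279, 0.3, -0.277], 'ft_torque': [-0.035, 0.006, 0.048], 'grip_force': 0.0, 'finger_gap': 0.085}
top 479.7443468341708 479.7443468341708 315.6504080400476 204.392250906762 [[0.0249, -0.9995, -0.0197], [-0.9893, -0.0218, -0.1442], [0.1437, 0.0231, -0.9893]] [0.0181, 0.6297, 0.7675]
scene 468.47205692172275 468.47205692172275 317.21136543907596 186.3967159445531 [[0.5532, 0.833, 0.0012], [0.4473, -0.2959, -0.844], [-0.7028, 0.4674, -0.5363]] [-0.3636, -0.2277, 1.5051]
```

View pics/top0.png

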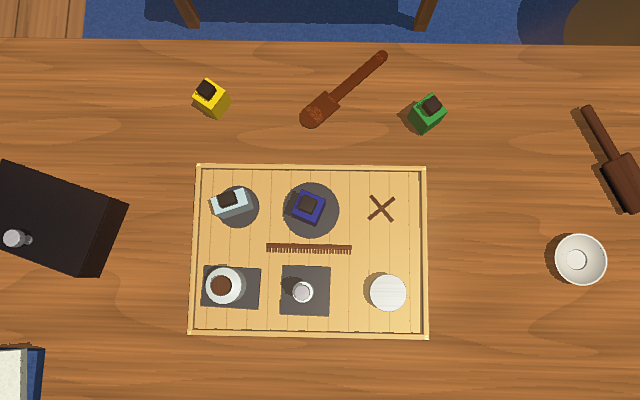

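View pics/scene0.png

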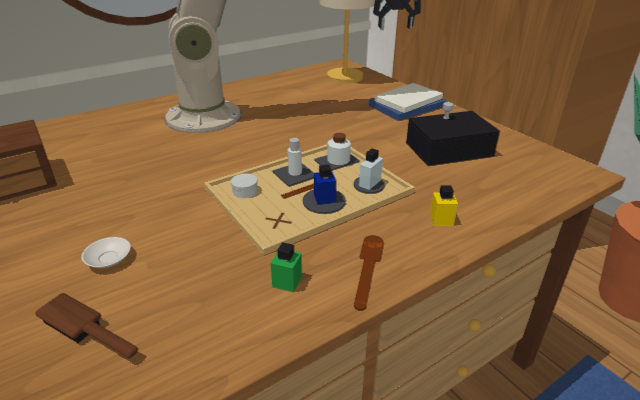

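Run:
```python
import cv2
im=cv2.imread("pics/top0.png")[160:345,185:435]
cv2.imwrite("pics/c0.png",cv2.resize(im,None,fx=3.2,fy=3.2,interpolation=cv2.INTER_CUBIC))
im=cv2.imread("pics/scene0.png")[120:245,200:420]
cv2.imwrite("pics/c1.png",cv2.resize(im,None,fx=3.6,fy=3.6,interpolation=cv2.INTER_CUBIC))
```

```text
(no output)
```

View pics/c0.png

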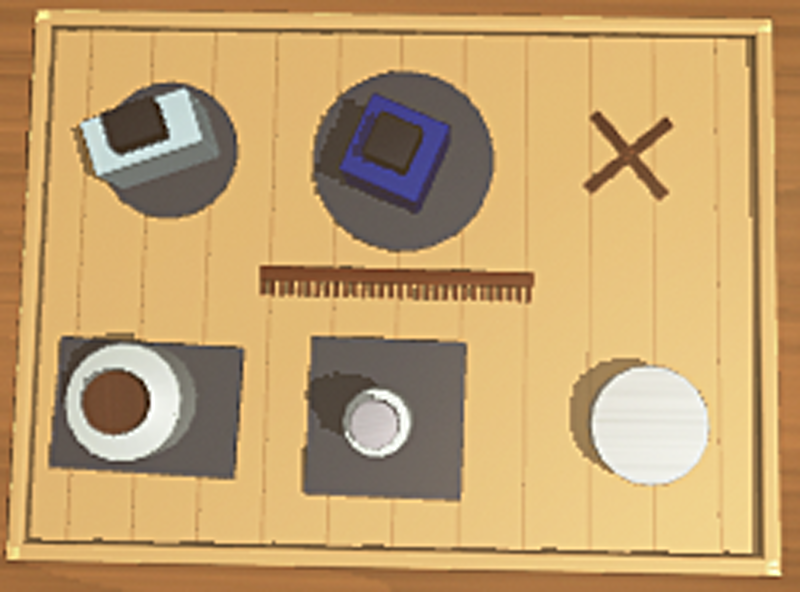

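View pics/c1.png

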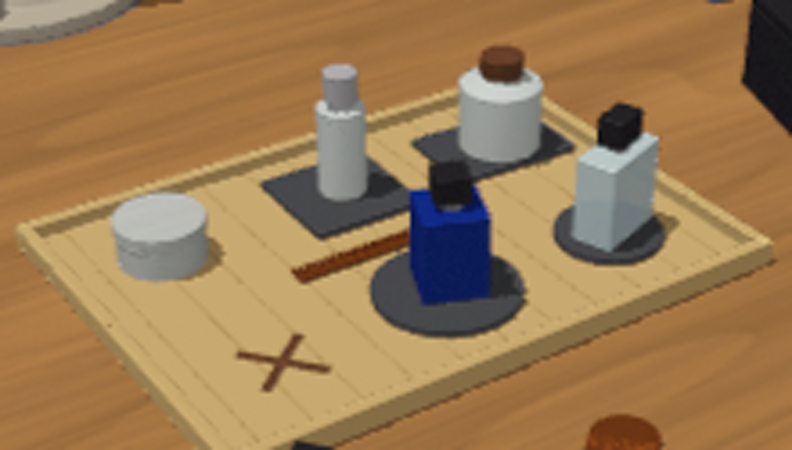

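```bash
cat > h.py <<'E'
import numpy as np
def unproj(s,uv,z):
    R=np.array(s["R"]);t=np.array(s["t"])
    d=R.T@np.array([(uv[0]-s["cx"])/s["fx"],(uv[1]-s["cy"])/s["fy"],1.]); c=-R.T@t
    return c+d*(z-c[2])/d[2]
def proj(s,X):
    p=np.array(s["R"])@np.array(X)+np.array(s["t"]); return np.array([s["fx"]*p[0]/p[2]+s["cx"],s["fy"]*p[1]/p[2]+s["cy"]])
E
python3 - <<'E'
from workcell import snapshot
from h import *
T=snapshot("top");S=snapshot("scene")
np.set_printoptions(precision=4,suppress=True)
c=lambda p:(p[0]/3.2+185-.35,p[1]/3.2+160-.35)
for z in(0,.01,.02,.03): print(z,proj(S,unproj(T,c((629,154)),z)),"want",284/3.6+200-.4,363/3.6+120-.4)
F=.01
def show(n,pts,h):
    P=np.array([unproj(T,c(p),F+h)[:2] for p in pts]); m=P.mean(0)
    print(n,m,end=" ")
    if len(P)==4: 
        e=P-np.roll(P,-1,0); print("sides",np.linalg.norm(e,axis=1),"ang",np.degrees(np.arctan2(e[:,1],e[:,0])))
    else: print()
show("large",[(403,160.5)],.006);show("small",[(170,150)],.006)
show("sqc",[(312,336),(467,342),(461,500),(303,494)],.006)
show("obc",[(62,337),(244,347),(236,479),(50,466)],.006)
show("X",[(629,154)],0)
show("square",[(375,93),(452,127),(419,213),(341,168)],.066)
show("oblong",[(80,122),(196,88),(208,142),(100,178)],.068)
show("wide body",[(124,402)],.056);show("wide cap",[(116,402)],.078)
show("slim body",[(377,422)],.072);show("slim cap",[(374,425)],.098)
show("tin",[(649,425)],.032)
show("tray",[(36,10),(772,18),(782,576),(7,560)],.008)
E
```

```text
0 [279.0806 222.9727] want 278.48888888888894 220.4333333333333
0.01 [279.0218 218.7801] want 278.48888888888894 220.4333333333333
0.02 [278.9625 214.5557] want 278.48888888888894 220.4333333333333
0.03 [278.9028 210.2992] want 278.48888888888894 220.4333333333333
large [0.6237 0.0422] 
small [0.6267 0.1707] 
sqc [0.4847 0.0478] sides [0.0838 0.0833 0.0841 0.0836] ang [ 89.2073  -1.0232 -90.607  178.7115]
obc [0.487  0.1759] sides [0.0991 0.0699 0.1002 0.0687] ang [ 88.3034  -1.1386 -92.3966 177.9649]
X [ 0.6309 -0.0821] 
square [0.621  0.0435] sides [0.0432 0.0472 0.0459 0.0424] ang [  67.1635  -19.51   -118.7323  157.5159]
oblong [0.627  0.1718] sides [0.0617 0.0288 0.0578 0.031 ] ang [ 107.8669   14.935   -70.0394 -157.4742]
wide body [0.4906 0.1785] 
wide cap [0.4911 0.1778] 
slim body [0.4845 0.0494] 
slim cap [0.484  0.0496] 
tin [ 0.4851 -0.0895] 
tray [0.5561 0.0434] sides [0.4087 0.2991 0.4088 0.2984] ang [  90.5257    0.5339  -89.5809 -179.4679]
```

Top view: the oblong bottle is on the small round coaster at pixel (231,201). The square is on the large round at (309,208), the wide on the oblong coaster at (221,286), and the slim on the square coaster at (302,292). The X is at (381,208) and the tin at (388,293).

Candidates for square_center are cobalt (309,208), green (430,113) and yellow (211,98). The cobalt bottle on the tray is the one meant, and the enlarged crops confirm it.

Bottles form a 4-cycle, so I'll park the square on the X first.

Call:
{"api": "jog_arm", "payload": {
  "commands": [
    [0,-56,-35.2,0,0,0,1.6],
    [0,-56,-35.2,0,0,0,1.6],
    [0,-56,-35.2,0,0,0,1.6],
    [0,-56,-35.2,0,0,0,1.6],
    [0,-56,-35.2,0,0,0,1.6],
    [0,-56,-35.2,0,0,0,1.6],
    [0,-56,-35.2,0,0,0,1.6],
    [0,-56,-35.2,0,0,0,1.6],
    [0,-56,-35.2,0,0,0,1.6],
    [0,-56,-35.2,0,0,0,1.6],
    [0,-56,-35.2,0,0,0,1.6],
    [0,-56,-35.2,0,0,0,1.6],
    [0,-56,-35.2,0,0,0,1.6],
    [0,-56,-35.2,0,0,0,1.6],
    [0,-56,-35.2,0,0,0,1.6],
    [0,-56,-35.2,0,0,0,1.6],
    [0,-56,-35.2,0,0,0,1.6],
    [0,-56,-35.2,0,0,0,1.6]
  ]
}}

```text
clock: 2.0
tool_pos: [0.6209, 0.0462, 0.2314]
tool_rot: [-3.141, -0.001, 1.162]
force: [0.7, -0.2, -0.2]
finger_gap: 0.0853
grip_force: 0.0
```

Run:
```python
from workcell import observe,snapshot
import cv2
from h import *
o=observe(); print(o["clock"],np.round(o["tool_pos"],4),np.round(o["tool_rot"],3))
s=snapshot("wrist"); im=s["img"][:,:,::-1].copy(); 
for X in [(.6237,.0422,.013),(.6267,.1707,.013),(.4847,.0478,.013),(.487,.1759,.013),(.631,-.082,.007),(.621,.0435,.072)]:
    p=proj(s,X); print(X,p.round(1)); cv2.drawMarker(im,tuple(int(round(v)) for v in p),(0,0,255),0,9)
cv2.imwrite("pics/w0.png",im)
```

```text
2.0 [0.6209 0.0462 0.2314] [-3.141e+00 -1.000e-03  1.162e+00]
(0.6237, 0.0422, 0.013) [321.9 171.2]
(0.6267, 0.1707, 0.013) [278.9  66.8]
(0.4847, 0.0478, 0.013) [221.2 209.4]
(0.487, 0.1759, 0.013) [169.4 114.1]
(0.631, -0.082, 0.007) [362.6 249.7]
(0.621, 0.0435, 0.072) [319.5 183.3]
```

View pics/w0.png

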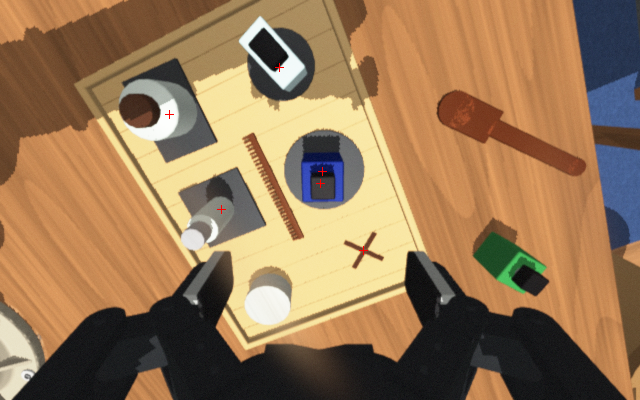

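The wrist view agrees with the estimates: cobalt bottle at (322,183), coaster at (325,169), X at (364,249), all within about 3 px. I'll go down, grip and lift slightly.

Call:
{"api": "jog_arm", "payload": {
  "commands": [
    [0,0,0,4,0,0,0],
    [0,0,0,8,0,0,0],
    [0,0,0,12,0,0,0],
    [0,0,0,15,0,0,0],
    [0,0,0,17.5,0,0,0],
    [0,0,0,19,0,0,0],
    [0,0,0,19.5,0,0,0],
    [0,0,0,19.5,0,0,0],
    [1,0,0,19.5,0,0,0],
    [1,0,0,19.5,0,0,0],
    [1,0,0,19.5,0,0,0],
    [1,0,0,19.5,0,0,0],
    [1,0,0,19.5,0,0,0],
    [1,0,0,19.5,0,0,0],
    [1,0,0,19.5,0,0,0],
    [1,0,0,19.5,0,0,0]
  ],
  "grip_force": 40
}}

```text
clock: 3.65
tool_pos: [0.6224, 0.044, 0.0376]
tool_rot: [3.14, -0.001, 1.159]
force: [0.5, -0.5, 6.6]
finger_gap: 0.0435
grip_force: 41.8
```

Call:
{"api": "jog_arm", "payload": {
  "commands": [
    [1,0,0,-0.5,0,0,0],
    [1,0,0,-2,0,0,0],
    [1,0,0,-4,0,0,0],
    [1,0,0,-5,0,0,0],
    [1,-1,0.5,-5,0,0,-0.04],
    [1,-3,1.6,-5,0,0,-0.12],
    [1,-5.5,2.9,-5,0,0,-0.2],
    [1,-8,4.2,-5,0,0,-0.29],
    [1,-10,5.3,-5,0,0,-0.36],
    [1,-11,5.8,-5,0,0,-0.39],
    [1,-11.2,5.9,-5,0,0,-0.39],
    [1,-11.2,5.9,-3.5,0,0,-0.39],
    [1,-11.2,5.9,-2,0,0,-0.39],
    [1,-11.2,5.9,-0.8,0,0,-0.39],
    [1,-11.2,5.9,-0.1,0,0,-0.39],
    [1,-11.2,5.9,0.2,0,0,-0.39],
    [1,-11.2,5.9,0.4,0,0,-0.39],
    [1,-11.2,5.9,0.5,0,0,-0.39],
    [1,-11.2,5.9,0.5,0,0,-0.39]
  ]
}}

```text
clock: 5.55
tool_pos: [0.631, -0.0822, 0.0318]
tool_rot: [3.141, 0.0, 1.549]
force: [0.2, -0.2, -2.2]
finger_gap: 0.0436
grip_force: 41.2
```

Call:
{"api": "jog_arm", "payload": {
  "commands": [
    [1,0,0,0.1,0,0,0],
    [1,0,0,0.15,0,0,0],
    [1,0,0,0.15,0,0,0]
  ]
}}

```text
clock: 5.85
tool_pos: [0.6311, -0.0823, 0.0316]
tool_rot: [3.14, -0.0, 1.549]
force: [-4.8, 1.0, 10.4]
finger_gap: 0.0435
grip_force: 42.5
```

Call:
{"api": "jog_arm", "payload": {
  "commands": [
    [0,0,0,0.1,0,0,0],
    [0,0,0,0.1,0,0,0],
    [0,0,0,0,0,0,0],
    [0,0,0,0,0,0,0],
    [0,0,0,-1,0,0,0],
    [0,0,0,-3,0,0,0],
    [0,0,0,-6,0,0,0],
    [0,0,0,-10,0,0,0],
    [0,0,0,-14,0,0,0],
    [0,4,-2.3,-14,0,0,0],
    [0,8,-4.6,-14,0,0,0],
    [0,12,-6.8,-14,0,0,0],
    [0,16,-9.1,-14,0,0,0],
    [0,20,-11.4,-14,0,0,0],
    [0,24,-13.6,-14,0,0,0],
    [0,25.7,-14.6,-14,0,0,0],
    [0,25.7,-14.6,-14,0,0,0],
    [0,25.7,-14.6,-14,0,0,0]
  ]
}}

```text
clock: 7.65
tool_pos: [0.4905, 0.1778, 0.1705]
tool_rot: [3.141, -0.0, 1.549]
force: [0.5, -0.6, 0.4]
finger_gap: 0.0853
grip_force: 0.0
```

Run:
```python
from workcell import observe,snapshot
import cv2
from h import *
o=observe(); print(o["clock"],np.round(o["tool_pos"],4),np.round(o["tool_rot"],3),np.round(o["joint_pos"],2))
s=snapshot("wrist"); im=s["img"][:,:,::-1].copy(); 
for X in [(.6237,.0422,.013),(.6267,.1707,.013),(.4905,.178,.063),(.631,-.082,.007),(.631,-.082,.067)]:
    p=proj(s,X); print(X,p.round(1)); cv2.drawMarker(im,tuple(int(round(v)) for v in p),(0,0,255),0,9)
cv2.imwrite("pics/w1.png",im)
```

```text
7.65 [0.4905 0.1778 0.1705] [ 3.141 -0.     1.549] [-0.73  0.2   0.37  1.76 -0.08  1.19 -0.36]
(0.6237, 0.0422, 0.013) [434.1 290.7]
(0.6267, 0.1707, 0.013) [448.6 185. ]
(0.4905, 0.178, 0.063) [317.9 195.3]
(0.631, -0.082, 0.007) [429.1 368.8]
(0.631, -0.082, 0.067) [448.  414.2]
```

View pics/w1.png

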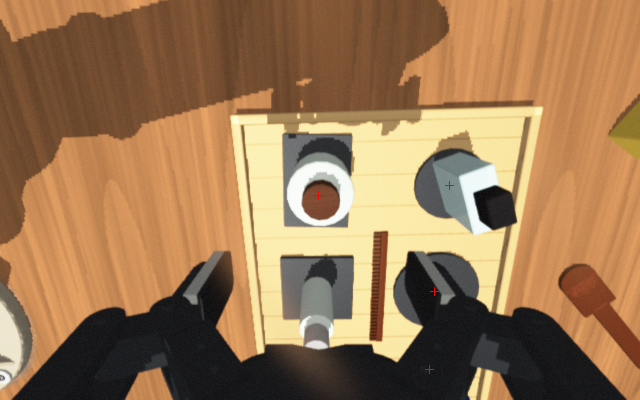

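Wide bottle's rim centre is at about (320,191), 2–4 mm from the estimate. I'll shift slightly, go down and grip.

Call:
{"api": "jog_arm", "payload": {
  "commands": [
    [0,0.2,0,3,0,0,0],
    [0,0.2,0,7,0,0,0],
    [0,0.2,0,10,0,0,0],
    [0,0.2,0,12.5,0,0,0],
    [0,0.2,0,14.2,0,0,0],
    [0,0.2,0,14.7,0,0,0],
    [0,0.2,0,14.7,0,0,0],
    [1,0.2,0,14.7,0,0,0],
    [1,0.2,0,14.7,0,0,0],
    [1,0.2,0,14.7,0,0,0],
    [1,0.2,0,14.7,0,0,0],
    [1,0.2,0,14.7,0,0,0],
    [1,0.2,0,14.7,0,0,0]
  ]
}}

```text
clock: 9.0
tool_pos: [0.4916, 0.1801, 0.0243]
tool_rot: [3.139, -0.001, 1.548]
force: [-0.7, -1.0, 6.2]
finger_gap: 0.0589
grip_force: 43.1
```

Call:
{"api": "jog_arm", "payload": {
  "commands": [
    [1,0,0,-0.5,0,0,0],
    [1,0,0,-2,0,0,0],
    [1,0,0,-5,0,0,0],
    [1,0,0,-8,0,0,0],
    [1,0,0,-10,0,0,0],
    [1,-1,1,-10.5,0,0,0],
    [1,-3,3,-10.5,0,0,0],
    [1,-5.5,5.6,-10.5,0,0,0],
    [1,-8,8.1,-10.5,0,0,0],
    [1,-10.5,10.6,-10.5,0,0,0],
    [1,-12.5,12.6,-10.5,0,0,0],
    [1,-13.5,13.6,-10.5,0,0,0],
    [1,-13.5,13.6,-9.5,0,0,0],
    [1,-13.5,13.6,-7,0,0,0],
    [1,-13.5,13.6,-4,0,0,0],
    [1,-13.5,13.6,-2,0,0,0],
    [1,-13.5,13.6,-0.8,0,0,0],
    [1,-13.5,13.6,-0.3,0,0,0],
    [1,-13.5,13.6,-0.1,0,0,0],
    [1,-13.5,13.6,-0.1,0,0,0]
  ]
}}

```text
clock: 11.0
tool_pos: [0.6234, 0.0428, 0.0247]
tool_rot: [3.141, -0.001, 1.55]
force: [-0.2, -0.4, -2.7]
finger_gap: 0.0591
grip_force: 44.2
```

Call:
{"api": "jog_arm", "payload": {
  "commands": [
    [1,0,0,0.1,0,0,0],
    [1,0,0,0.15,0,0,0],
    [0,0,0,0.15,0,0,0],
    [0,0,0,0.1,0,0,0],
    [0,0,0,0,0,0,0],
    [0,0,0,-0.5,0,0,0],
    [0,0,0,-2,0,0,0],
    [0,0,0,-5,0,0,0],
    [0,0,0,-9,0,0,0],
    [0,0,0,-13,0,0,0],
    [0,0,0,-14.6,0,0,0],
    [0,4,0,-14.6,0,0,-0.12],
    [0,8,0,-14.6,0,0,-0.24],
    [0,12,0,-14.6,0,0,-0.35],
    [0,12.9,0,-14.6,0,0,-0.35],
    [0,12.9,0,-14.6,0,0,-0.35],
    [0,12.9,0,-14.6,0,0,-0.35]
  ]
}}

```text
clock: 12.7
tool_pos: [0.6266, 0.1694, 0.1705]
tool_rot: [3.141, 0.001, 1.897]
force: [0.5, -0.7, -0.2]
finger_gap: 0.0854
grip_force: 0.0
```

Run:
```python
from workcell import observe,snapshot
import cv2
from h import *
o=observe(); print(o["clock"],np.round(o["tool_pos"],4),np.round(o["tool_rot"],3),np.round(o["joint_pos"],2))
s=snapshot("wrist"); im=s["img"][:,:,::-1].copy(); 
for X in [(.6237,.0422,.063),(.627,.1718,.075),(.487,.1759,.013)]:
    p=proj(s,X); print(X,p.round(1)); cv2.drawMarker(im,tuple(int(round(v)) for v in p),(0,0,255),0,9)
cv2.imwrite("pics/w2.png",im)
```

```text
12.7 [0.6266 0.1694 0.1705] [3.141e+00 1.000e-03 1.897e+00] [-0.55  0.48  0.34  1.4  -0.16  1.29  0.13]
(0.6237, 0.0422, 0.063) [274.7 309.2]
(0.627, 0.1718, 0.075) [319.3 196.8]
(0.487, 0.1759, 0.013) [186.2 131. ]
```

View pics/w2.png

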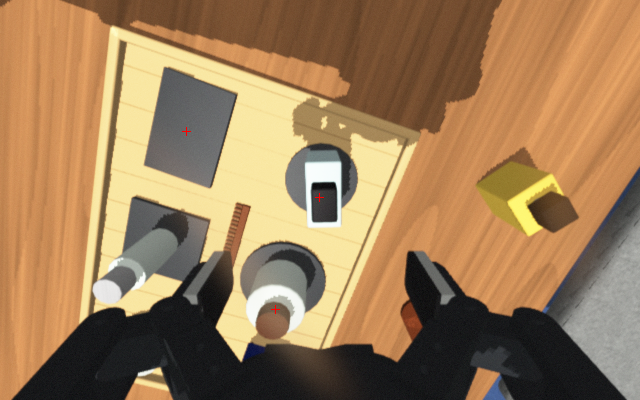

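Oblong bottle's top is at (323,196), square to the fingers and as predicted. Going down to grip.

Call:
{"api": "jog_arm", "payload": {
  "commands": [
    [0,0,0,3,0,0,0],
    [0,0,0,7,0,0,0],
    [0,0,0,10,0,0,0],
    [0,0,0,12,0,0,0],
    [0,0,0,13.2,0,0,0],
    [0,0,0,13.4,0,0,0],
    [0,0,0,13.4,0,0,0],
    [1,0,0,13.4,0,0,0],
    [1,0,0,13.4,0,0,0],
    [1,0,0,13.4,0,0,0],
    [1,0,0,13.4,0,0,0],
    [1,0,0,13.4,0,0,0],
    [1,0,0,13.4,0,0,0],
    [1,0,0,13.4,0,0,0],
    [1,0,0,13.4,0,0,0]
  ]
}}

```text
clock: 14.25
tool_pos: [0.6269, 0.1712, 0.0366]
tool_rot: [3.14, 0.0, 1.899]
force: [0.7, 0.8, 5.5]
finger_gap: 0.0296
grip_force: 40.5
```

Call:
{"api": "jog_arm", "payload": {
  "commands": [
    [1,0,0,-0.5,0,0,0],
    [1,0,0,-2,0,0,0],
    [1,0,0,-4.5,0,0,0],
    [1,0,0,-6,0,0,0],
    [1,0.4,-1,-6,0,0,0.03],
    [1,1.1,-3,-6,0,0,0.08],
    [1,2.1,-5.5,-6,0,0,0.15],
    [1,3,-8,-6,0,0,0.22],
    [1,4,-10.5,-6,0,0,0.28],
    [1,4.7,-12.4,-6,0,0,0.33],
    [1,4.9,-13.1,-6,0,0,0.345],
    [1,4.9,-13.1,-5.5,0,0,0.345],
    [1,4.9,-13.1,-3.5,0,0,0.345],
    [1,4.9,-13.1,-1.8,0,0,0.345],
    [1,4.9,-13.1,-0.7,0,0,0.345],
    [1,4.9,-13.1,-0.2,0,0,0.345],
    [1,4.9,-13.1,-0.1,0,0,0.345],
    [1,4.9,-13.1,-0.1,0,0,0.345]
  ]
}}

```text
clock: 16.05
tool_pos: [0.487, 0.1751, 0.037]
tool_rot: [3.141, -0.0, 1.554]
force: [-0.4, -0.5, -1.4]
finger_gap: 0.0295
grip_force: 40.0
```

Call:
{"api": "jog_arm", "payload": {
  "commands": [
    [1,0,0,0.1,0,0,0],
    [1,0,0,0.15,0,0,0],
    [0,0,0,0.15,0,0,0],
    [0,0,0,0.1,0,0,0],
    [0,0,0,0,0,0,0],
    [0,0,0,0,0,0,0],
    [0,0,0,-1,0,0,0],
    [0,0,0,-4,0,0,0],
    [0,0,0,-8,0,0,0],
    [0,0,0,-12,0,0,0],
    [0,0,0,-13.4,0,0,0],
    [0,-4,0,-13.4,0,0,0],
    [0,-8,0,-13.4,0,0,0],
    [0,-12,0,-13.4,0,0,0],
    [0,-12.6,0,-13.4,0,0,0],
    [0,-12.6,0,-13.4,0,0,0],
    [0,-12.6,0,-13.4,0,0,0]
  ]
}}

```text
clock: 17.75
tool_pos: [0.4843, 0.0504, 0.1711]
tool_rot: [3.141, -0.001, 1.555]
force: [0.1, 0.3, 1.3]
finger_gap: 0.0853
grip_force: 0.0
```

Run:
```python
from workcell import observe,snapshot
import cv2
from h import *
o=observe(); print(o["clock"],np.round(o["tool_pos"],4),np.round(o["tool_rot"],3),np.round(o["joint_pos"],2))
s=snapshot("wrist"); im=s["img"][:,:,::-1].copy(); 
for X in [(.6237,.0422,.063),(.6267,.1707,.013),(.487,.1759,.075),(.4845,.0495,.079)]:
    p=proj(s,X); print(X,p.round(1)); cv2.drawMarker(im,tuple(int(round(v)) for v in p),(0,0,255),0,9)
cv2.imwrite("pics/w3.png",im)
```

```text
17.75 [0.4843 0.0504 0.1711] [ 3.141e+00 -1.000e-03  1.555e+00] [-0.62  0.13  0.49  1.85 -0.07  1.18 -0.12]
(0.6237, 0.0422, 0.063) [475.3 201.6]
(0.6267, 0.1707, 0.013) [471.   51.4]
(0.487, 0.1759, 0.075) [318.6  32.7]
(0.4845, 0.0495, 0.079) [318.2 202. ]
```

View pics/w3.png

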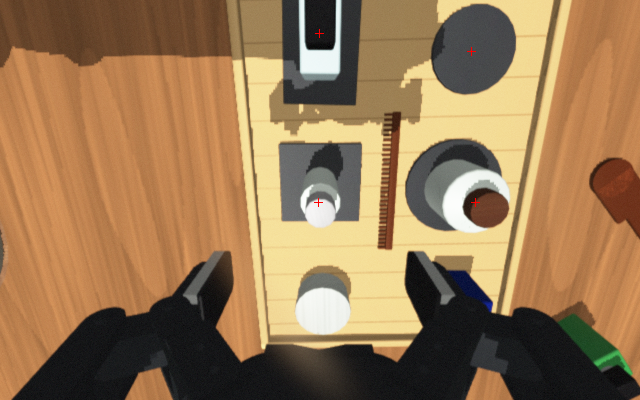

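Slim bottle's shoulder is at (320,202) as predicted, the oblong stands on its coaster, and the small coaster at (473,49) is free. Going down to grip.

Call:
{"api": "jog_arm", "payload": {
  "commands": [
    [0,0,0,3,0,0,0],
    [0,0,0,7,0,0,0],
    [0,0,0,10,0,0,0],
    [0,0,0,12,0,0,0],
    [0,0,0,12.8,0,0,0],
    [0,0,0,12.9,0,0,0],
    [0,0,0,12.9,0,0,0],
    [1,0,0,12.9,0,0,0],
    [1,0,0,12.9,0,0,0],
    [1,0,0,12.9,0,0,0],
    [1,0,0,12.9,0,0,0],
    [1,0,0,12.9,0,0,0],
    [1,0,0,12.9,0,0,0],
    [1,0,0,12.9,0,0,0],
    [1,0,0,12.9,0,0,0]
  ]
}}

```text
clock: 19.3
tool_pos: [0.4846, 0.0493, 0.0424]
tool_rot: [3.141, -0.0, 1.554]
force: [-0.3, 0.3, 6.1]
finger_gap: 0.033
grip_force: 39.2
```

Call:
{"api": "jog_arm", "payload": {
  "commands": [
    [1,0,0,-0.5,0,0,0],
    [1,0,0,-2,0,0,0],
    [1,0,0,-5,0,0,0],
    [1,0,0,-8,0,0,0],
    [1,0,0,-10,0,0,0],
    [1,1,1.1,-10.5,0,0,0],
    [1,3,3.4,-10.5,0,0,0],
    [1,5.5,6.2,-10.5,0,0,0],
    [1,8,9.1,-10.5,0,0,0],
    [1,10.5,11.9,-10.5,0,0,0],
    [1,12,13.6,-10.5,0,0,0],
    [1,12.4,14,-10.5,0,0,0],
    [1,12.4,14,-9.5,0,0,0],
    [1,12.4,14,-7,0,0,0],
    [1,12.4,14,-4,0,0,0],
    [1,12.4,14,-2,0,0,0],
    [1,12.4,14,-0.8,0,0,0],
    [1,12.4,14,-0.3,0,0,0],
    [1,12.4,14,-0.1,0,0,0],
    [1,12.4,14,-0.1,0,0,0]
  ]
}}

```text
clock: 21.3
tool_pos: [0.6268, 0.1707, 0.0436]
tool_rot: [3.14, -0.0, 1.554]
force: [0.5, 0.6, -1.5]
finger_gap: 0.0334
grip_force: 40.1
```

Call:
{"api": "jog_arm", "payload": {
  "commands": [
    [1,0,0,0.1,0,0,0],
    [1,0,0,0.15,0,0,0],
    [0,0,0,0.15,0,0,0],
    [0,0,0,0.1,0,0,0],
    [0,0,0,0,0,0,0],
    [0,0,0,0,0,0,0],
    [0,0,0,-1,0,0,0],
    [0,0,0,-4,0,0,0],
    [0,0,0,-8,0,0,0],
    [0,0,0,-12,0,0,0],
    [0,0,0,-13,0,0,0],
    [0,-5,0.2,-13,0,0,0],
    [0,-10,0.4,-13,0,0,0],
    [0,-15,0.6,-13,0,0,0],
    [0,-20,0.7,-13,0,0,0],
    [0,-24,0.9,-13,0,0,0],
    [0,-25.3,0.9,-13,0,0,0],
    [0,-25.3,0.9,-13,0,0,0],
    [0,-25.3,0.9,-13,0,0,0]
  ]
}}

```text
clock: 23.2
tool_pos: [0.6313, -0.0805, 0.1727]
tool_rot: [-3.141, -0.001, 1.555]
force: [-1.0, 0.5, 0.9]
finger_gap: 0.0855
grip_force: 0.0
```

Run:
```python
from workcell import observe,snapshot
import cv2
from h import *
o=observe(); print(o["clock"],np.round(o["tool_pos"],4),np.round(o["tool_rot"],3),np.round(o["joint_pos"],2))
s=snapshot("wrist"); im=s["img"][:,:,::-1].copy(); 
for X in [(.6237,.0422,.063),(.6311,-.0823,.067),(.4847,.0478,.013)]:
    p=proj(s,X); print(X,p.round(1)); cv2.drawMarker(im,tuple(int(round(v)) for v in p),(0,0,255),0,9)
cv2.imwrite("pics/w4.png",im)
```

```text
23.2 [ 0.6313 -0.0805  0.1727] [-3.141e+00 -1.000e-03  1.555e+00] [-0.29  0.47  0.52  1.44 -0.24  1.29  0.24]
(0.6237, 0.0422, 0.063) [305.4  41.2]
(0.6311, -0.0823, 0.067) [317.9 198.1]
(0.4847, 0.0478, 0.013) [156.6  48.2]
```

View pics/w4.png

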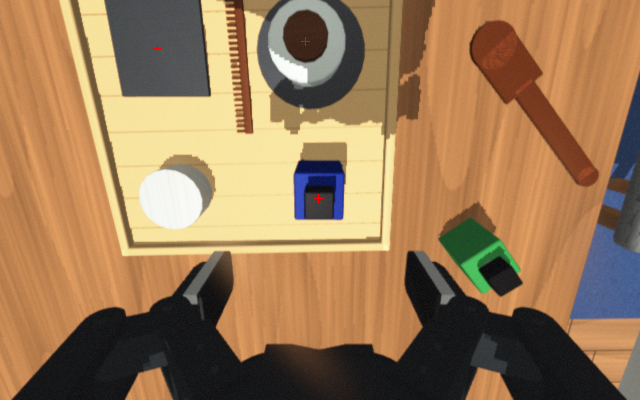

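The parked cobalt bottle is at (319,198), aligned and as predicted. Going down to grip.

Call:
{"api": "jog_arm", "payload": {
  "commands": [
    [0,0,0,3,0,0,0],
    [0,0,0,7,0,0,0],
    [0,0,0,10,0,0,0],
    [0,0,0,12.5,0,0,0],
    [0,0,0,13.7,0,0,0],
    [0,0,0,14,0,0,0],
    [0,0,0,14,0,0,0],
    [1,0,0,14,0,0,0],
    [1,0,0,14,0,0,0],
    [1,0,0,14,0,0,0],
    [1,0,0,14,0,0,0],
    [1,0,0,14,0,0,0],
    [1,0,0,14,0,0,0],
    [1,0,0,14,0,0,0]
  ]
}}

```text
clock: 24.65
tool_pos: [0.6318, -0.0824, 0.034]
tool_rot: [3.14, -0.0, 1.554]
force: [-0.5, 0.1, 5.6]
finger_gap: 0.0431
grip_force: 42.0
```

Call:
{"api": "jog_arm", "payload": {
  "commands": [
    [1,0,0,-0.5,0,0,0],
    [1,0,0,-2,0,0,0],
    [1,0,0,-5,0,0,0],
    [1,0,0,-8,0,0,0],
    [1,0,0,-10,0,0,0],
    [1,1,-1.2,-10.5,0,0,0],
    [1,3,-3.5,-10.5,0,0,0],
    [1,5.5,-6.4,-10.5,0,0,0],
    [1,8,-9.3,-10.5,0,0,0],
    [1,10.5,-12.2,-10.5,0,0,0],
    [1,12.3,-14.3,-10.5,0,0,0],
    [1,12.8,-14.9,-10.5,0,0,0],
    [1,12.8,-14.9,-9.5,0,0,0],
    [1,12.8,-14.9,-7,0,0,0],
    [1,12.8,-14.9,-4,0,0,0],
    [1,12.8,-14.9,-2,0,0,0],
    [1,12.8,-14.9,-1.2,0,0,0],
    [1,12.8,-14.9,-0.8,0,0,0],
    [1,12.8,-14.9,-0.7,0,0,0],
    [1,12.8,-14.9,-0.7,0,0,0]
  ]
}}

```text
clock: 26.65
tool_pos: [0.4851, 0.048, 0.0405]
tool_rot: [3.14, -0.0, 1.553]
force: [-0.8, -0.5, -1.9]
finger_gap: 0.0434
grip_force: 41.5
```

Set down, release, rise, and back off for a clear top view.

Call:
{"api": "jog_arm", "payload": {
  "commands": [
    [1,0,0,0.1,0,0,0],
    [1,0,0,0.15,0,0,0],
    [0,0,0,0.15,0,0,0],
    [0,0,0,0.1,0,0,0],
    [0,0,0,0,0,0,0],
    [0,0,0,0,0,0,0],
    [0,0,0,-1,0,0,0],
    [0,0,0,-4,0,0,0],
    [0,0,0,-8,0,0,0],
    [0,0,0,-12,0,0,0],
    [0,0,0,-16,0,0,0],
    [0,5,0,-17,0,0,0],
    [0,10,0,-17,0,0,0],
    [0,15,0,-17,0,0,0],
    [0,20,0,-17,0,0,0],
    [0,25,-2,-17,0,0,0],
    [0,30,-6,-17,0,0,0],
    [0,35,-10,-17,0,0,0],
    [0,40,-14,-17,0,0,0],
    [0,44,-16,-17,0,0,0]
  ]
}}

```text
clock: 28.65
tool_pos: [0.3516, 0.4573, 0.2108]
tool_rot: [3.141, -0.0, 1.554]
force: [0.7, 0.0, -0.3]
finger_gap: 0.0852
grip_force: 0.0
```

Run:
```python
from workcell import observe,snapshot
import cv2
from h import *
print(observe()["clock"])
s=snapshot("top"); im=cv2.resize(s["img"][160:345,185:435,::-1],None,fx=3.2,fy=3.2,interpolation=cv2.INTER_CUBIC)
for x,y,h in [(.6237,.0422,.063),(.6267,.1707,.079),(.4847,.0478,.073),(.487,.1759,.075),(.4851,-.0895,.039)]:
    p=(proj(s,(x,y,h))-(184.65,159.65))*3.2; cv2.drawMarker(im,tuple(int(round(v)) for v in p),(0,0,255),0,12)
cv2.imwrite("pics/t1.png",im)
```

```text
28.65
```

View pics/t1.png

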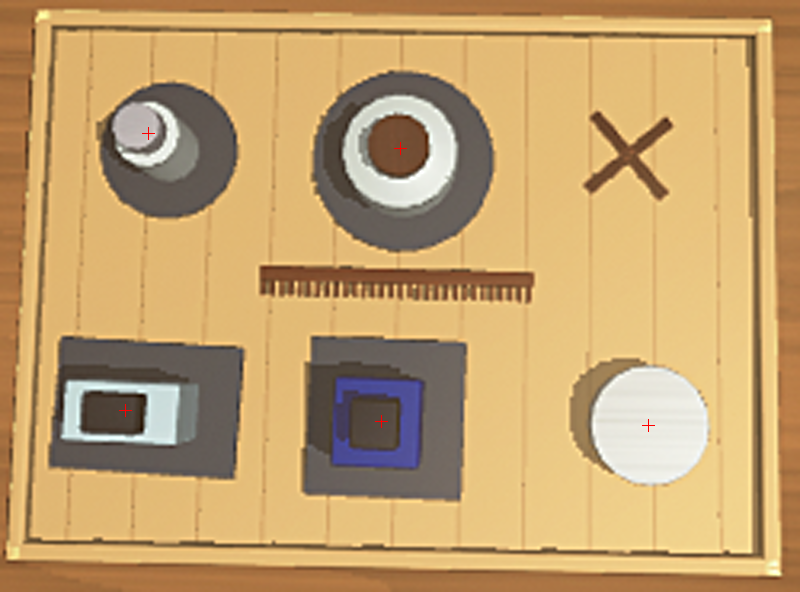

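Top view: every bottle stands on its own coaster within a few mm of its marker — slim (148,133), wide (400,150), oblong (122,411), square (378,422). The tin hasn't moved from (649,425).

```bash
python3 -c "
from workcell import job_done; print(job_done())"
```

```text
the job is handed in; nothing more can be done
None
```

All four bottles stand upright on their matching coasters, each within a few mm of the middle in the last top view; the tin has not moved, and I handed the job in at about 29 s of the 138 s allowed, with no verdict returned.

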